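# Stand the soldering tile up as a heat reflector

## Robot

A 7-joint arm with a two-finger parallel gripper is mounted at the origin on the work surface. World frame = base frame: x ahead of the robot, y to its left, z up, the work surface at z = 0. Lengths are in m, angles in rad, forces in N, time in s.
With the tool pointing down it reaches from about 0.4 to 0.875 m from the base axis. Payload 19.3 kg.
Tool frame: the origin (TCP) lies on the centre line of the jaws, within the pads' length; the fingertips stand 8 mm ahead of it and the grasp point (between the pads) lies 11 mm behind it (bot.tip_extent is the distance from the TCP to the fingertips, in m); x points along the fingers, y is the direction in which the jaws open and shut, and the axes are right-handed (so a half turn about x gives the same grasp; the last joint's range is limited). The gripper opens to 85 mm and grips with 20 to 120 N. Pads are 22 mm wide; open, the fingers measure 114 mm over their backs; the gripper's body (76 mm by 85 mm) begins 54 mm behind the grasp point. The pads swing forward as they close: fully open they stand 13 mm farther back than shut.
Start: joints at [1.089, 0.521, -0.036, 1.599, 0.021, 1.021, -0.113], TCP at [0.25, -0.573, 0.239] pointing down, gripper open.
Joint ranges: [-2.91, 2.91], [-0.3, 2.13], [-1.5, 1.42], [0.17, 2.43], [-1.26, 4.41], [0.16, 1.93], [-2.52, 2.52]. Speed limits (rad/s): [1.89, 1.89, 2.39, 2.39, 3.01, 3.01, 3.01].

## Interface

Orientations are given as [roll, pitch, yaw] about the fixed x, y, z axes, in that order (R = Rz(yaw) Ry(pitch) Rx(roll)).
In Python, from workcell import sensors, imaging, order, bot gives the robot as it stands.
- The arm moves only by the tool arm_command, never from a script. Its argument "commands" is a list of rows, each an object of numbers: "dx", "dy", "dz": the shift along the tool's x, y, z in cm; "twist": the turn about the tool's x in rad. A call has 1 to 12 rows; each row is the pose to reach, as a shift and turn from the pose measured when the call began, along the tool's axes at that moment; what a row does not reach only later rows make up. A row lasts 1/12 s, in which the tool goes at most 41.7 mm and 7.16 degrees, less where a joint would pass 70% of its speed; a pose out of reach is approached as far as the arm can. A call with a gripper value outside its range is refused whole. "grip" is the closure, from -1 (fully open) to 1 (shut), set as the call begins (left out, the last holds). The fingers move at their own pace and stop on an object; "squeeze" is the grip in N (left out, the last holds). Time passes only in rows, so rows that repeat a pose let the fingers close. It gives the time, the measured TCP pose, the force and the opening at its end, in the units of the state.
- sensors.observe(): the state, without advancing time (a new reading comes with each control period).
- imaging.grab_frame(name): name is "scene" or "top"; returns the picture (420x560x3 uint8, red, green, blue); there is no depth.
- imaging.camera_info(name): a dict with "fx", "fy", "cx", "cy" (pixels), "origin" and "attitude" of the camera in the world. Camera axes: x right, y down, z forward; pixel columns grow to the right and rows downward; lengths in m; the calibration is good to about 2 mm. A picture is of the moment at which its call begins. camera_info takes no time and is no camera call.
- order.job_done(): hands the job in, once; it reports no verdict.
The state is a dict: "clock": time; "qpos": joint angles; "qd": joint speeds; "joint_efforts": joint torques, N m; "position": TCP position; "tool_rot": TCP orientation; "force": force on the tool from outside, world axes, zero at the start; "moment": the same for the moment, N m; "grip_width": finger opening in m.
Only numpy, scipy, OpenCV 4.12 (cv2) and the standard library are available. Lean on these libraries where they do the work, as an engineer would, in place of code of your own. Each camera call takes 0.05 s, during which the arm holds its last target.

## Task

Put up the heat reflector on the soldering hearth: push the flat ceramic tile against the upright steel guard and tip it up on its long edge until it stands flat against the guard, without letting it fall back. Then set the pale fire brick lying flat, long side against the foot of the tile at about the tile's middle, snug, so that the tile cannot fall forward. Leave the charcoal block and the tweezer stand where they are.

Things in the scene. Friction and masses are not known exactly. Their poses are not given: they have to be found in the camera images.
- guard_foot (a point): Fixed hearth: level floor 16 mm above the bench, with an upright sheet-steel guard at one end, 350 mm long, 6 mm thick, top edge 70 mm above the floor. Point: foot of the guard's working face, on the hearth floor, half-way along. x: level, square into the guard (the way to push); y: along the guard; z: up. The floor runs 395 mm from the guard to -x and 175 mm to either side, with 6 mm side lips.
- tile: Off-white ceramic tile, slab 100 x 150 x 13 mm (its x, y, z), 0.25-0.47 kg, brittle. Origin: its centre. Starts flat on the floor, long edge 10-55 mm off the guard, x roughly to it. Can't be gripped flat: fingers pressed on its near side face and kept pressing (about 10 N) carry that edge up as the far edge pivots at the guard. Upright: old top face on the guard; past 84 degrees it settles by itself.
- tile_foot (a point): Middle of the tile's lower long edge on the side nearest the guard (50 mm from the tile's centre along its x, 6.5 mm along its -z); same axes as the tile. It is the edge to pivot on: it stays down on the hearth floor and ends 13 mm out from the guard when the tile is upright.
- brick: Pale insulating fire brick, plain block 57 x 114 x 38 mm (its x, y, z), about 0.22 kg, loose. Origin at its centre. Starts lying flat on the hearth floor, its centre about 255 to 290 mm out from the guard and 75 to 105 mm to one side or the other of the hearth's middle line; its long side is roughly parallel to the guard.
- charcoal: Black charcoal soldering block bound with two wire bands, 70 x 95 x 28 mm (its x, y, z), loose, origin at its centre. Lies flat on the hearth on the other side from the brick. Bystander: leave it alone.
- third_hand: Tweezer stand: weighted round steel base 48 mm across, thin post 100 mm tall with tweezers on a ball joint, loose, on the hearth near the guard's -y end. Origin at the centre of the underside of its base. Bystander: leave alone.
Things that resemble listed ones, but are neither listed nor needed, are in the scene too. Leave any green or pink look-alike of the brick alone.

How it is judged:
By the outcome, as a careful person would: the job done as asked, in the order asked, and still so for the second after the job is handed in, with the robot touching nothing.
It also fails if it takes over 72 s, if anything falls off the work surface, if the arm or the gripper's body presses on something with over 40 N, if the wrist force passes 120 N, or if a joint passes its speed limit or range.

## Working session

There is one attempt and no reset: what is moved stays moved. The work goes in short steps, Python scripts to look and compute and a tool call to move; the robot and the scene stay as the last step left them, time stands still between calls to the robot, and variables do not carry over. Pictures are saved under pics/ and viewed, and the job is handed in when it is done.

Besides the shell and the picture viewer there is one more tool, called after "Call:" as name([rows], argument=value, ...), one row to a line, values as JSON. arm_command: Moves the arm, as the interface text tells. Its arguments: {"type":"object","properties":{"commands":{"type":"array"},"grip":{"type":"number"},"squeeze":{"type":"number"}},"required":["commands"]}

```bash
mkdir -p pics; ls
python3 - <<'E'
from workcell import sensors, imaging, order, bot
import cv2
print(sensors.observe(), bot.tip_extent)
for n in ("scene","top"):
    print(imaging.camera_info(n))
    cv2.imwrite(f"pics/{n}0.png", imaging.grab_frame(n)[:,:,::-1])
E
```

```text
pics
{'clock': 0.0, 'qpos': array([ 1.08880942,  0.52197045, -0.03630414,  1.60000874,  0.0212143 ,
        1.02107132, -0.11278954]), 'qd': array([-0.00119528,  0.00038896, -0.00230114,  0.00149437, -0.0004055 ,
        0.00203165,  0.00134411]), 'joint_efforts': array([ 1.26919433e-03, -9.27124071e+01,  1.98055364e+00, -3.69942033e+01,
        1.78365433e-02,  8.10212310e-03, -8.65830953e-05]), 'position': array([ 0.2499788 , -0.57248375,  0.23875287]), 'tool_rot': array([-1.47793557,  1.56972368,  2.0754318 ]), 'force': array([ 0.17215749,  0.87286642, -0.41943269]), 'moment': array([ 0.00119729,  0.03367944, -0.01150295]), 'grip_width': 0.08538686710288308} 0.008
{'fx': 393.3198191727622, 'fy': 393.3198191727622, 'cx': 281.4459111514733, 'cy': 210.20464753591278, 'origin': array([0.91127795, 0.11441548, 0.65167714]), 'attitude': array([-2.60499053, -0.0057047 ,  1.67369299])}
{'fx': 412.0736116356609, 'fy': 412.0736116356609, 'cx': 284.41089815061616, 'cy': 209.07187573155522, 'origin': array([0.46949162, 0.09700899, 0.75888687]), 'attitude': array([-3.00652252, -0.02939457, -1.58272527])}
```

View pics/scene0.png

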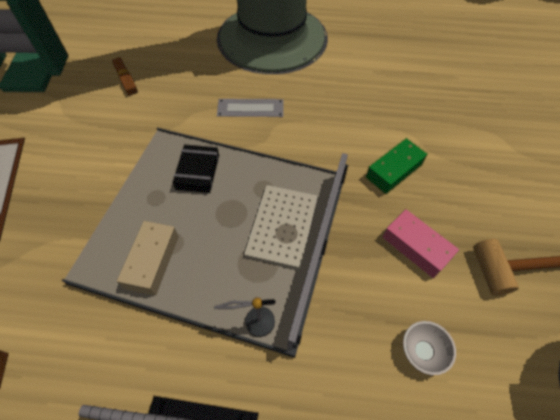

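View pics/top0.png

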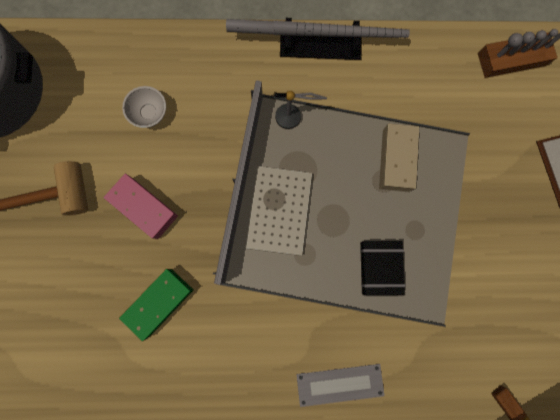

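Both views show the hearth: guard at the left of the top view (≈(255,90)-(220,280)), tile at (280,210), brick at (400,157), charcoal at (383,267), stand at (288,112). Next I measure them.

```bash
cat > h.py <<'E'
import numpy as np, cv2
from scipy.spatial.transform import Rotation as Ro
from workcell import sensors, imaging, order, bot
def cam(n):
    c=imaging.camera_info(n); return c,Ro.from_euler('xyz',c['attitude']).as_matrix()
def cast(n,px,z):
    c,R=cam(n); px=np.atleast_2d(np.asarray(px,float))
    d=np.c_[(px[:,0]-c['cx'])/c['fx'],(px[:,1]-c['cy'])/c['fy'],np.ones(len(px))]@R.T
    return c['origin']+d*((z-c['origin'][2])/d[:,2])[:,None]
def proj(n,P):
    c,R=cam(n); q=(np.atleast_2d(P)-c['origin'])@R
    return np.c_[q[:,0]/q[:,2]*c['fx']+c['cx'],q[:,1]/q[:,2]*c['fy']+c['cy']]
E
python3 - <<'E'
from h import *
for n in("top","scene"):
    im=cv2.imread(f"pics/{n}0.png"); hsv=cv2.cvtColor(im,cv2.COLOR_BGR2HSV)
    for p in ([(280,180),(400,145),(350,150),(383,280),(245,170)] if n=="top" else [(270,200),(150,240),(200,250),(195,165)]):
        print(n,p,hsv[p[1],p[0]])
print(Ro.from_euler('xyz',[-1.478,1.5697,2.0754]).as_matrix().round(3))
# floor corner estimates, top view
print(cast("top",[(258,92),(468,133),(443,322),(218,282)],0.02).round(4))
cv2.imwrite("pics/topz.png",cv2.resize(cv2.imread("pics/top0.png")[70:340,205:480],None,fx=2.2,fy=2.2,interpolation=cv2.INTER_CUBIC))
cv2.imwrite("pics/scz.png",cv2.resize(cv2.imread("pics/scene0.png")[120:360,60:360],None,fx=2.4,fy=2.4,interpolation=cv2.INTER_CUBIC))
E
```

```text
top (280, 180) [ 19  50 143]
top (400, 145) [ 19  84 139]
top (350, 150) [ 19  57 112]
top (383, 280) [10 33 23]
top (245, 170) [ 0 16 31]
scene (270, 200) [ 19  46 160]
scene (150, 240) [ 19  85 162]
scene (200, 250) [ 19  50 128]
scene (195, 165) [75 51 20]
[[-0.001  0.4   -0.916]
 [ 0.001 -0.916 -0.4  ]
 [-1.    -0.001  0.   ]]
[[ 0.7921  0.1211  0.02  ]
 [ 0.7114 -0.2734  0.02  ]
 [ 0.3663 -0.2035  0.02  ]
 [ 0.4411  0.1925  0.02  ]]
```

View pics/topz.png

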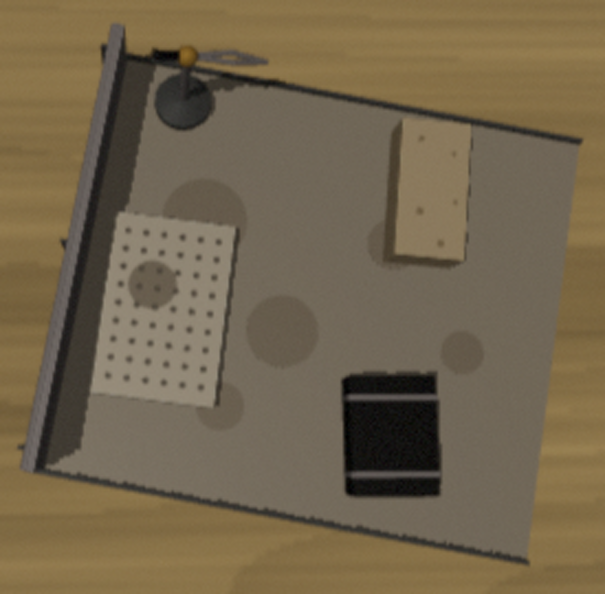

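View pics/scz.png

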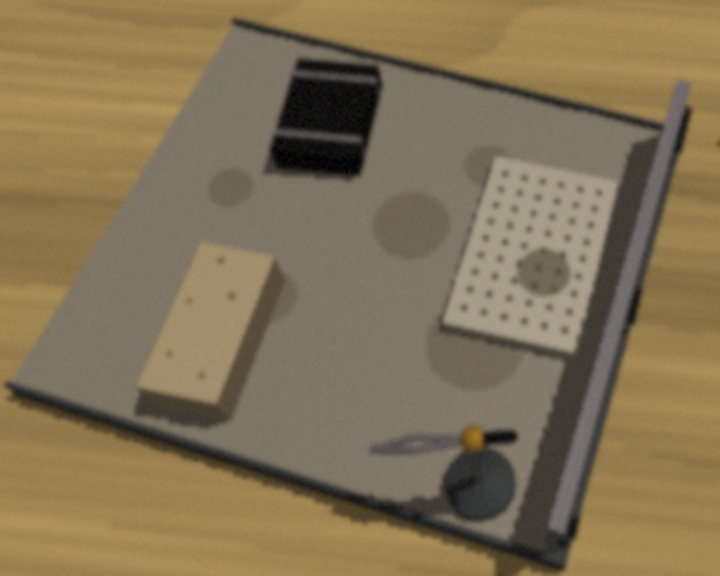

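```bash
cat >> h.py <<'E'
def rect(n,mask,z):
    cs,_=cv2.findContours(mask,cv2.RETR_EXTERNAL,cv2.CHAIN_APPROX_NONE)
    c=max(cs,key=cv2.contourArea)[:,0,:]
    P=cast(n,c,z)[:,:2]
    r=cv2.minAreaRect((P*1000).astype(np.float32))
    return c,r
E
python3 - <<'E'
from h import *
Z=lambda p:(np.array(p,float)/2.2)+[205,70]
t=lambda p,z:cast("top",Z(p),z)[:,:2]
g=t([(125,30),(43,467)],0.086); print("guard top near edge",g.round(4),np.linalg.norm(g[0]-g[1]))
gb=t([(119,25),(25,467)],0.086); print(gb.round(4))
far=t([(580,143),(528,560)],0.016); print("far",far.round(4),np.linalg.norm(far[0]-far[1]))
d=g[0]-g[1]; d/=np.linalg.norm(d); nrm=np.array([-d[1],d[0]]); print("n",nrm,np.arctan2(nrm[1],nrm[0]), "dist",(g[0]-far)@nrm, (far[0]-far[1])@nrm)
# scene
S=lambda p:(np.array(p,float)/2.4)+[60,120]
s=lambda p,z:cast("scene",S(p),z)[:,:2]
gs=s([(678,85),(553,530)],0.086); print("scene guard near top",gs.round(4),np.linalg.norm(gs[0]-gs[1]))
gf=s([(633,128),(515,540)],0.016);print("scene foot?",gf.round(4))
fs=s([(235,22),(12,383)],0.022);print("scene far",fs.round(4),np.linalg.norm(fs[0]-fs[1]))
for n in("top","scene"):
    im=cv2.imread(f"pics/{n}0.png"); hsv=cv2.cvtColor(im,cv2.COLOR_BGR2HSV).astype(int)
    box=np.zeros(im.shape[:2],np.uint8)
    H=hsv;m=(H[...,2]>(128 if n=="top" else 142))&(H[...,0]>14)&(H[...,0]<24)
    for name,b,z in(("tile",(240,160,320,262) if n=="top" else (240,178,322,272),.029),("brick",(378,118,425,195) if n=="top" else (112,214,180,296),.054)):
        k=box.copy(); k[b[1]:b[3],b[0]:b[2]]=255
        mm=(m*255).astype(np.uint8)&k
        mm=cv2.morphologyEx(mm,cv2.MORPH_CLOSE,np.ones((9,9)))
        c,r=rect(n,mm,z); print(n,name,[np.round(a,1) for a in r], np.round(cv2.boxPoints(r),0).tolist())
        cv2.drawContours(im,[c[:,None]],-1,(0,0,255),1)
    cv2.imwrite(f"pics/{n}_m.png",im)
E
```

```text
guard top near edge [[0.7784 0.1123]
 [0.4431 0.1736]] 0.34082295684804254
[[0.7825 0.117 ]
 [0.4433 0.1866]]
far [[ 0.7088 -0.2763]
 [ 0.3613 -0.2084]] 0.35406246418132825
n [0.17958392 0.98374266] 1.3902328528121062 dist [0.39483364 0.39045651] -0.004377130087021729
scene guard near top [[0.4486 0.182 ]
 [0.7862 0.1173]] 0.343759020601818
scene foot? [[0.4408 0.1542]
 [0.7796 0.0937]]
scene far [[ 0.3675 -0.2011]
 [ 0.7119 -0.2682]] 0.35086522516005936
top tile [array([567.3,  83.7]), array([ 98.6, 149.9]), np.float64(81.9)] [[486.0, 45.0], [635.0, 24.0], [649.0, 122.0], [500.0, 143.0]]
top brick [array([ 668.3, -139. ]), array([ 64.3, 128.4]), np.float64(83.4)] [[601.0, -164.0], [728.0, -178.0], [736.0, -114.0], [608.0, -100.0]]
scene tile [array([568.5,  83.8]), array([ 98.1, 149.4]), np.float64(82.1)] [[488.0, 46.0], [636.0, 25.0], [649.0, 122.0], [501.0, 143.0]]
scene brick [array([ 661.5, -133.5]), array([ 55.7, 112.3]), np.float64(84.0)] [[603.0, -155.0], [714.0, -167.0], [720.0, -112.0], [609.0, -100.0]]
```

View pics/top_m.png

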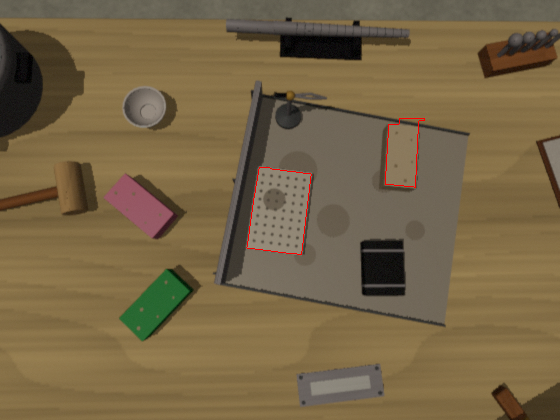

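View pics/scene_m.png

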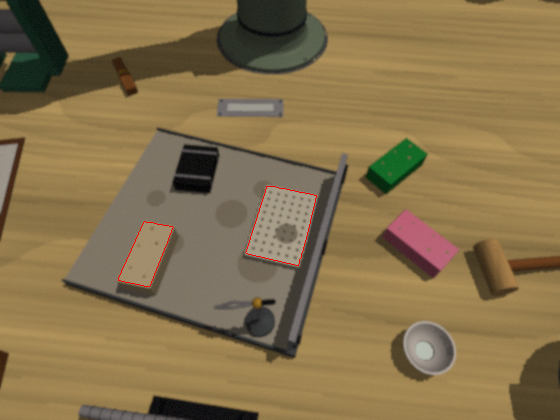

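```bash
cat >> h.py <<'E'
YAW=np.radians(79.0); N=np.array([np.cos(YAW),np.sin(YAW)]); YG=np.array([-N[1],N[0]])
G=.262*N-.573*YG
def tog(p): p=np.asarray(p)[...,:2]-G; return np.stack([p@N,p@YG],-1)
def st(): 
    s=sensors.observe(); R=Ro.from_euler('xyz',s['tool_rot']).as_matrix(); return s,R
def goto(gx,gy,z,yawdeg=-11.0):
    """tool-frame cm shift + twist to put TCP at guard coords; tool y at world angle yawdeg"""
    s,R=st(); w=np.r_[G+gx*N+gy*YG,z]; d=R.T@(w-s['position'])*100
    a=np.degrees(np.arctan2(R[1,1],R[0,1])); t=-np.radians((yawdeg-a+180)%360-180)
    print("go d(cm)",d.round(2),"twist",round(t,3),"world",w.round(4))
def show():
    s,R=st(); f=s['force']; print("t",round(s['clock'],2),"g",tog(s['position']).round(4),"z",s['position'][2].round(4),"yang",round(np.degrees(np.arctan2(R[1,1],R[0,1])),2),"F n,y,z",np.round([f[:2]@N,f[:2]@YG,f[2]],1),"w",s['grip_width'].round(4))
E
python3 - <<'E'
from h import *
show()
print("tile",tog([.568,.0838]),"brick",tog([.6615,-.1335]))
im=cv2.imread("pics/top0.png");print("charcoal",tog(cast("top",[(363,241),(404,241),(404,294),(363,294)],.044)).round(3))
print("stand",tog(cast("top",[(288,116)],.02)))
goto(-.155,.031,.12)
E
```

```text
Traceback (most recent call last):
  File "h.py", line 30, in show
    s,R=st(); f=s['force']; print("t",round(s['clock'],2),"g",tog(s['position']).round(4),"z",s['position'][2].round(4),"yang",round(np.degrees(np.arctan2(R[1,1],R[0,1])),2),"F n,y,z",np.round([f[:2]@N,f[:2]@YG,f[2]],1),"w",s['grip_width'].round(4))
                                                                                                                                                                                                                                ^^^^^^^^^^^^^^^^^^^^^
AttributeError: 'float' object has no attribute 'round'
```

```bash
sed -i "s/s\['grip_width'\].round(4)/round(s['grip_width'],4)/" h.py
python3 - <<'E'
from h import *
show()
print("tile",tog([.568,.0838]),"brick",tog([.6615,-.1335]))
print("charcoal",tog(cast("top",[(363,241),(404,241),(404,294),(363,294)],.044)).round(3))
print("stand",tog(cast("top",[(288,116)],.02)))
goto(-.155,.031,.12)
E
```

```text
t 0.1 g [-0.7763  0.2184] z 0.2388 yang -66.4 F n,y,z [-0.1 -0.5 -0.2] w 0.0853
tile [-0.07136013  0.03142555] brick [-0.26682708 -0.10181938]
charcoal [[-0.225  0.061]
 [-0.296  0.048]
 [-0.309  0.139]
 [-0.239  0.151]]
stand [[-0.055744 -0.145943]]
go d(cm) [ 11.91 -40.49 -50.7 ] twist -0.967 world [0.5525 0.0016 0.12  ]
```

Call:
arm_command([
  {"dy":-20,"dz":-25,"dx":0,"twist":-0.5},
  {"dy":-20,"dz":-25,"dx":0,"twist":-0.5},
  {"dy":-20,"dz":-25,"dx":0,"twist":-0.5},
  {"dy":-20,"dz":-25,"dx":0,"twist":-0.5},
  {"dy":-20,"dz":-25,"dx":0,"twist":-0.5},
  {"dy":-20,"dz":-25,"dx":0,"twist":-0.5},
  {"dy":-20,"dz":-25,"dx":0,"twist":-0.5},
  {"dy":-40.5,"dz":-50.7,"dx":5,"twist":-0.967},
  {"dy":-40.5,"dz":-50.7,"dx":5,"twist":-0.967},
  {"dy":-40.5,"dz":-50.7,"dx":5,"twist":-0.967},
  {"dy":-40.5,"dz":-50.7,"dx":5,"twist":-0.967},
  {"dy":-40.5,"dz":-50.7,"dx":5,"twist":-0.967},
], grip=-1)

```text
clock: 1.1
position: [0.4824, -0.1302, 0.21]
tool_rot: [-2.474, 1.57, 2.053]
force: [1.6, -1.0, -0.0]
grip_width: 0.0855
```

Run:
```python
from h import *
show(); goto(-.155,.031,.12)
```

```text
t 1.1 g [-0.2978  0.0746] z 0.21 yang -10.64 F n,y,z [-0.7 -1.8 -0. ] w 0.0855
go d(cm) [  9.     4.46 -14.24] twist 0.006 world [0.5525 0.0016 0.12  ]
```

Call:
arm_command([
  {"dx":2,"dy":4.5,"dz":-14.2},
  {"dx":4,"dy":4.5,"dz":-14.2},
  {"dx":6,"dy":4.5,"dz":-14.2},
  {"dx":9,"dy":4.5,"dz":-14.2},
  {"dx":12,"dy":4.5,"dz":-14.2},
  {"dx":15,"dy":4.5,"dz":-14.2},
  {"dx":15,"dy":4.5,"dz":-14.2},
  {"dx":15,"dy":4.5,"dz":-14.2},
])

```text
validation failed for argument at $.co...
```

Run:
```python
from h import *
show(); goto(-.155,.031,.035)
cv2.imwrite("pics/s1.png",imaging.grab_frame("scene")[:,:,::-1])
cv2.imwrite("pics/t1.png",imaging.grab_frame("top")[:,:,::-1])
```

```text
t 1.1 g [-0.2978  0.0746] z 0.21 yang -10.64 F n,y,z [-0.7 -1.8 -0. ] w 0.0855
go d(cm) [ 17.5    4.46 -14.23] twist 0.006 world [0.5525 0.0016 0.035 ]
```

View pics/s1.png

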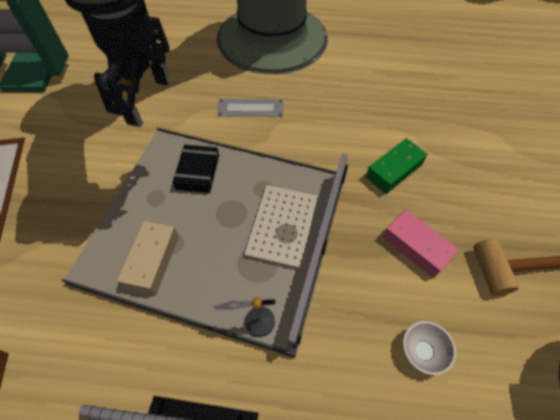

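View pics/t1.png

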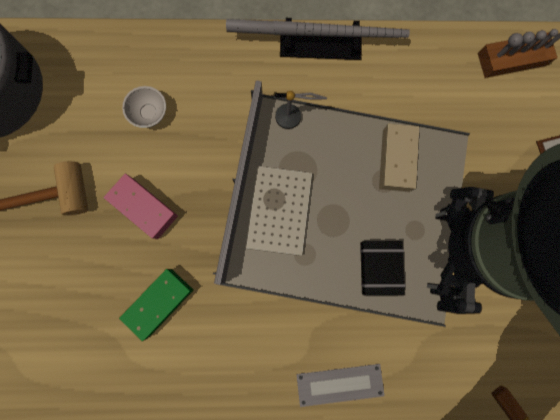

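The pictures show the gripper still beyond the charcoal because the move was refused. The rows probably need all four fields, so I'll add "twist".

Call:
arm_command([
  {"dx":2,"dy":4.5,"dz":-14.2,"twist":0},
  {"dx":2,"dy":4.5,"dz":-14.2,"twist":0},
  {"dx":6,"dy":4.5,"dz":-14.2,"twist":0},
  {"dx":9,"dy":4.5,"dz":-14.2,"twist":0},
  {"dx":12,"dy":4.5,"dz":-14.2,"twist":0},
  {"dx":15,"dy":4.5,"dz":-14.2,"twist":0},
  {"dx":15,"dy":4.5,"dz":-14.2,"twist":0},
  {"dx":15,"dy":4.5,"dz":-14.2,"twist":0},
])

```text
clock: 1.87
position: [0.553, 0.0063, 0.0591]
tool_rot: [-2.053, 1.565, 2.476]
force: [0.0, -0.0, 1.1]
grip_width: 0.0853
```

Run:
```python
from h import *
show(); goto(-.155,.031,.035)
cv2.imwrite("pics/s2.png",imaging.grab_frame("scene")[:,:,::-1])
```

```text
t 1.87 g [-0.1503  0.0314] z 0.0591 yang -10.49 F n,y,z [-0.  -0.   1.1] w 0.0853
go d(cm) [2.41 0.04 0.48] twist 0.009 world [0.5525 0.0016 0.035 ]
```

View pics/s2.png

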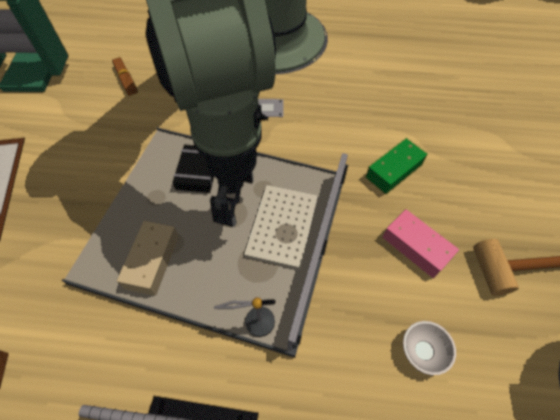

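Call:
arm_command([
  {"dx":1,"dy":0,"dz":0.5,"twist":0.01},
  {"dx":2,"dy":0,"dz":0.5,"twist":0.01},
  {"dx":2.7,"dy":0,"dz":0.5,"twist":0.01},
  {"dx":2.7,"dy":0,"dz":0.5,"twist":0.01},
  {"dx":2.7,"dy":0,"dz":0.5,"twist":0.01},
])

```text
clock: 2.33
position: [0.5534, 0.001, 0.0342]
tool_rot: [-2.765, 1.567, 1.753]
force: [0.4, -0.8, 0.8]
grip_width: 0.0853
```

Call:
arm_command([
  {"dx":0.2,"dy":0,"dz":0,"twist":0},
  {"dx":0.4,"dy":0,"dz":0,"twist":0},
  {"dx":0.6,"dy":0,"dz":0,"twist":0},
  {"dx":0.6,"dy":0,"dz":0,"twist":0},
])

```text
clock: 2.67
position: [0.5533, 0.001, 0.028]
tool_rot: [-2.672, 1.567, 1.846]
force: [-0.4, -0.2, 0.2]
grip_width: 0.0855
```

Run:
```python
from h import *
show()
```

```text
t 2.67 g [-0.1554  0.0301] z 0.028 yang -11.11 F n,y,z [-0.3  0.3  0.2] w 0.0855
```

Good tracking. Continue down in small steps.

Call:
arm_command([
  {"dx":0.15,"dy":0,"dz":0,"twist":0},
  {"dx":0.3,"dy":0,"dz":0,"twist":0},
  {"dx":0.3,"dy":0,"dz":0,"twist":0},
])

```text
clock: 2.92
position: [0.5532, 0.0011, 0.0247]
tool_rot: [-2.59, 1.567, 1.928]
force: [-0.4, -0.3, -0.1]
grip_width: 0.0854
```

Call:
arm_command([
  {"dx":0.15,"dy":0,"dz":0,"twist":0},
  {"dx":0.2,"dy":0,"dz":0,"twist":0},
  {"dx":0.2,"dy":0,"dz":0,"twist":0},
])

```text
clock: 3.17
position: [0.5531, 0.0011, 0.0225]
tool_rot: [-2.532, 1.567, 1.987]
force: [0.1, -0.2, -1.4]
grip_width: 0.0856
```

Call:
arm_command([
  {"dx":0.15,"dy":0,"dz":0,"twist":0},
  {"dx":0.3,"dy":0,"dz":0,"twist":0},
  {"dx":0.3,"dy":0,"dz":0,"twist":0},
])

```text
clock: 3.42
position: [0.5529, 0.0011, 0.0192]
tool_rot: [-2.455, 1.567, 2.064]
force: [-1.3, 0.2, -1.1]
grip_width: 0.0856
```

Call:
arm_command([
  {"dx":0.15,"dy":0,"dz":0,"twist":0},
  {"dx":0.2,"dy":0,"dz":0,"twist":0},
  {"dx":0.2,"dy":0,"dz":0,"twist":0},
])

```text
clock: 3.67
position: [0.5528, 0.0011, 0.0171]
tool_rot: [-2.4, 1.567, 2.118]
force: [-0.0, -0.7, 0.1]
grip_width: 0.0856
```

Call:
arm_command([
  {"dx":0.15,"dy":0,"dz":0,"twist":0},
  {"dx":0.2,"dy":0,"dz":0,"twist":0},
  {"dx":0.2,"dy":0,"dz":0,"twist":0},
])

```text
clock: 3.92
position: [0.5527, 0.0011, 0.0149]
tool_rot: [-2.349, 1.567, 2.169]
force: [-0.2, -0.3, 0.2]
grip_width: 0.0854
```

Call:
arm_command([
  {"dx":0.15,"dy":0,"dz":0,"twist":0},
  {"dx":0.25,"dy":0,"dz":0,"twist":0},
  {"dx":0.25,"dy":0,"dz":0,"twist":0},
])

```text
clock: 4.17
position: [0.5526, 0.0011, 0.0122]
tool_rot: [-2.298, 1.567, 2.221]
force: [-0.3, -0.1, 0.3]
grip_width: 0.0853
```

Call:
arm_command([
  {"dx":0.1,"dy":0,"dz":0,"twist":0},
  {"dx":0.2,"dy":0,"dz":0,"twist":0},
  {"dx":0.2,"dy":0,"dz":0,"twist":0},
])

```text
clock: 4.42
position: [0.5528, 0.0011, 0.0109]
tool_rot: [-2.376, 1.567, 2.143]
force: [-6.1, -0.6, 16.9]
grip_width: 0.0853
```

Call:
arm_command([
  {"dx":-0.45,"dy":0,"dz":0,"twist":0},
  {"dx":-0.45,"dy":0,"dz":-0.5,"twist":0},
  {"dx":-0.45,"dy":0,"dz":-1,"twist":0},
  {"dx":-0.45,"dy":0,"dz":-1.5,"twist":0},
  {"dx":-0.45,"dy":0,"dz":-2,"twist":0},
  {"dx":-0.45,"dy":0,"dz":-2.3,"twist":0},
  {"dx":-0.45,"dy":0,"dz":-2.6,"twist":0},
  {"dx":-0.45,"dy":0,"dz":-2.9,"twist":0},
  {"dx":-0.45,"dy":0,"dz":-3.2,"twist":0},
  {"dx":-0.45,"dy":0,"dz":-3.5,"twist":0},
])

```text
clock: 5.25
position: [0.5596, 0.0356, 0.0154]
tool_rot: [-2.355, 1.567, 2.163]
force: [-0.6, -0.5, -0.8]
grip_width: 0.0855
```

Run:
```python
from h import *
show()
cv2.imwrite("pics/s3.png",imaging.grab_frame("scene")[:,:,::-1])
```

```text
t 5.25 g [-0.1203  0.0305] z 0.0154 yang -11.12 F n,y,z [-0.6  0.5 -0.8] w 0.0855
```

View pics/s3.png

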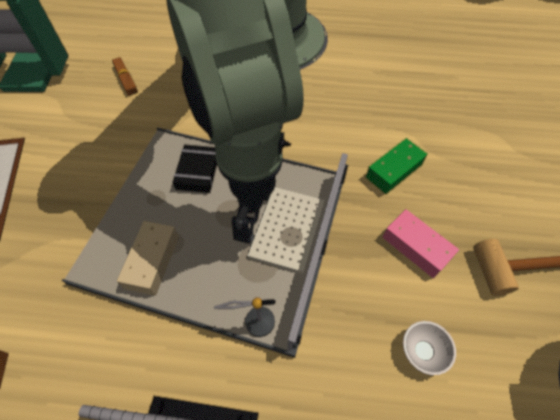

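Tile has slid a little towards the guard, with the fingers at its near edge (~(243,228)). I'll keep pushing and watch the force.

Call:
arm_command([
  {"dx":0,"dy":0,"dz":-0.25,"twist":0},
  {"dx":0,"dy":0,"dz":-0.5,"twist":0},
  {"dx":0,"dy":0,"dz":-0.7,"twist":0},
  {"dx":0,"dy":0,"dz":-0.7,"twist":0},
])

```text
clock: 5.63
position: [0.5612, 0.0439, 0.0155]
tool_rot: [-2.569, 1.567, 1.95]
force: [0.4, 0.5, 0.1]
grip_width: 0.0857
```

Call:
arm_command([
  {"dx":0,"dy":0,"dz":-0.15,"twist":0},
  {"dx":0,"dy":0,"dz":-0.3,"twist":0},
  {"dx":0,"dy":0,"dz":-0.3,"twist":0},
])

```text
clock: 5.88
position: [0.5614, 0.0451, 0.0155]
tool_rot: [-1.871, 1.568, 2.647]
force: [-2.4, -9.7, 3.9]
grip_width: 0.0853
```

```bash
cat >> h.py <<'E'
from scipy.optimize import brentq
S0=4.5; X0=float(tog([.5614,.0451])[0])*1000; Z0=15.5
def P(t,s=S0,L=100.): t=np.radians(t); return np.array([L*(1-np.cos(t))-(13-s)*np.sin(t), L*np.sin(t)-s*(1-np.cos(t))])
def tip(steps,fp=10.,kx=5.6,kz=24.):
    s,R=st(); g=tog(s['position'])[0]*1000; z=s['position'][2]*1000
    m=np.array([g-X0,z-Z0])
    # nearest angle on the arc
    ts=np.linspace(-2,95,2000); th=ts[np.argmin([np.hypot(*(P(t)-m)) for t in ts])]
    f=s['force']; F=np.array([f[:2]@N,f[2]]); a=np.radians(th)
    show(); print("theta",round(th,1),"resid",(m-P(th)).round(2),"Fpress",round(-F@[np.cos(a),-np.sin(a)],1),"Ftan(load on tool,+=opposes raise)",round(-F@[np.sin(a),np.cos(a)],1))
    for d in steps:
        t=th+d; a=np.radians(t); q=P(t)-m+[fp*np.cos(a)/kx,-fp*np.sin(a)/kz]
        print("  th",round(t,1),"dz",round(-q[0]/10,2),"dx",round(-q[1]/10,2))
E
python3 -c "
from h import *
tip([1,2,3,4,5,6,8])"
```

```text
t 5.88 g [-0.1106  0.0305] z 0.0155 yang -11.13 F n,y,z [-10.    0.5   3.9] w 0.0853
theta -0.0 resid [-0.04  0.03] Fpress 10.0 Ftan(load on tool,+=opposes raise) -3.9
  th 1.0 dz -0.17 dx -0.17
  th 2.0 dz -0.16 dx -0.34
  th 3.0 dz -0.15 dx -0.52
  th 4.0 dz -0.15 dx -0.69
  th 5.0 dz -0.15 dx -0.86
  th 6.0 dz -0.15 dx -1.04
  th 8.0 dz -0.16 dx -1.38
```

Call:
arm_command([
  {"dx":0,"dy":0,"dz":-0.25,"twist":0},
  {"dx":-0.15,"dy":0,"dz":-0.25,"twist":0},
  {"dx":-0.35,"dy":0,"dz":-0.22,"twist":0},
  {"dx":-0.5,"dy":0,"dz":-0.2,"twist":0},
  {"dx":-0.7,"dy":0,"dz":-0.2,"twist":0},
  {"dx":-0.85,"dy":0,"dz":-0.2,"twist":0},
  {"dx":-0.85,"dy":0,"dz":-0.2,"twist":0},
])

```text
clock: 6.47
position: [0.5614, 0.0452, 0.024]
tool_rot: [-1.193, 1.567, -2.96]
force: [-1.8, -9.6, -0.4]
grip_width: 0.0854
```

Run:
```python
from h import *
tip([2,4,6,8,10,12])
cv2.imwrite("pics/s4.png",cv2.resize(imaging.grab_frame("scene")[120:360,60:360,::-1],None,fx=2.4,fy=2.4))
```

```text
t 6.47 g [-0.1105  0.0306] z 0.024 yang -11.21 F n,y,z [-9.8 -0.1 -0.4] w 0.0854
theta 4.9 resid [ 0.44 -0.02] Fpress 9.7 Ftan(load on tool,+=opposes raise) 1.2
  th 6.9 dz -0.14 dx -0.34
  th 8.9 dz -0.16 dx -0.69
  th 10.9 dz -0.19 dx -1.02
  th 12.9 dz -0.23 dx -1.36
  th 14.9 dz -0.28 dx -1.7
  th 16.9 dz -0.35 dx -2.03
```

View pics/s4.png

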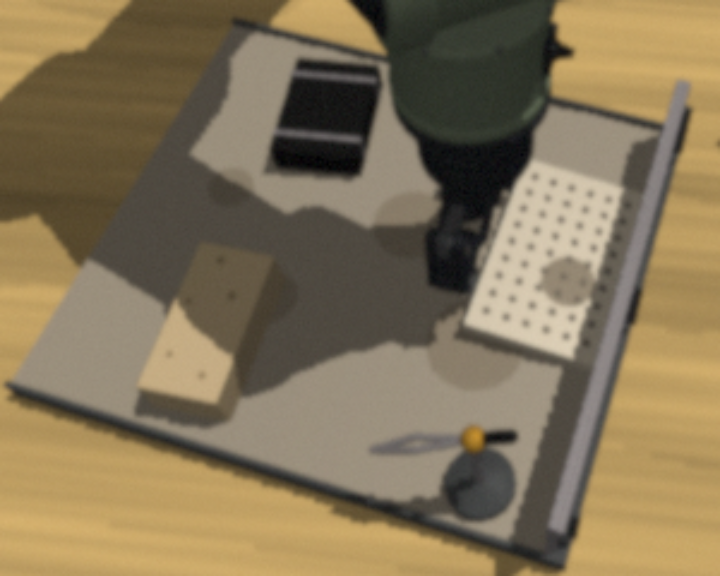

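Run:
```python
from h import *
for z in(.029,.0375):
    for x in(-.1,0): print(z,x,((proj("scene",np.r_[G+x*N+(-.044)*YG,z if x else .029])-[60,120])*2.4).round(0))
```

```text
0.029 -0.1 [[465. 323.]]
0.029 0 [[599. 362.]]
0.0375 -0.1 [[464. 319.]]
0.0375 0 [[599. 362.]]
```

Call:
arm_command([
  {"dx":-0.2,"dy":0,"dz":-0.16,"twist":0},
  {"dx":-0.4,"dy":0,"dz":-0.16,"twist":0},
  {"dx":-0.6,"dy":0,"dz":-0.17,"twist":0},
  {"dx":-0.8,"dy":0,"dz":-0.18,"twist":0},
  {"dx":-1.0,"dy":0,"dz":-0.2,"twist":0},
  {"dx":-1.2,"dy":0,"dz":-0.21,"twist":0},
  {"dx":-1.4,"dy":0,"dz":-0.24,"twist":0},
  {"dx":-1.6,"dy":0,"dz":-0.27,"twist":0},
  {"dx":-1.7,"dy":0,"dz":-0.28,"twist":0},
])

```text
clock: 7.27
position: [0.5617, 0.0471, 0.0409]
tool_rot: [-1.0, 1.566, -2.767]
force: [-1.3, -5.3, -0.5]
grip_width: 0.0853
```

Run:
```python
from h import *
tip([2,4,6,8,10,12,14,16])
cv2.imwrite("pics/s5.png",cv2.resize(imaging.grab_frame("scene")[120:360,60:360,::-1],None,fx=2.4,fy=2.4))
```

```text
t 7.27 g [-0.1086  0.0306] z 0.0409 yang -11.24 F n,y,z [-5.4  0.3 -0.5] w 0.0853
theta 14.9 resid [ 0.84 -0.17] Fpress 5.1 Ftan(load on tool,+=opposes raise) 1.9
  th 16.9 dz -0.15 dx -0.34
  th 18.9 dz -0.23 dx -0.66
  th 20.9 dz -0.32 dx -0.98
  th 22.9 dz -0.42 dx -1.3
  th 24.9 dz -0.53 dx -1.61
  th 26.9 dz -0.66 dx -1.92
  th 28.9 dz -0.79 dx -2.22
  th 30.9 dz -0.94 dx -2.51
```

View pics/s5.png

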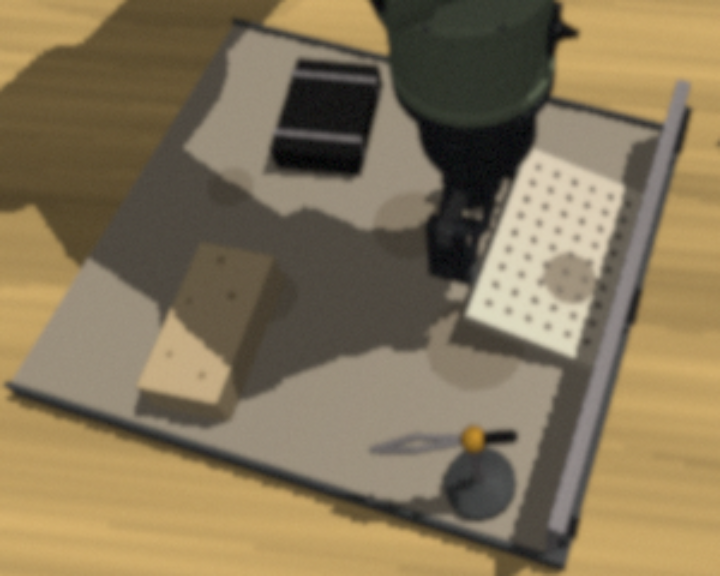

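The tile is rising: its near end is lifted, with a shadow below (465,320). The press fell to 5 N, so I'll add a little inward bias.

Call:
arm_command([
  {"dx":-0.05,"dy":0,"dz":-0.22,"twist":0},
  {"dx":-0.3,"dy":0,"dz":-0.26,"twist":0},
  {"dx":-0.5,"dy":0,"dz":-0.29,"twist":0},
  {"dx":-0.7,"dy":0,"dz":-0.34,"twist":0},
  {"dx":-0.9,"dy":0,"dz":-0.39,"twist":0},
  {"dx":-1.1,"dy":0,"dz":-0.46,"twist":0},
  {"dx":-1.3,"dy":0,"dz":-0.53,"twist":0},
])

```text
clock: 7.9
position: [0.5625, 0.0508, 0.054]
tool_rot: [-0.78, 1.564, -2.548]
force: [-1.9, -8.9, 0.9]
grip_width: 0.0853
```

Run:
```python
from h import *
tip([2,4,6,8,10,12,14,16])
```

```text
t 7.9 g [-0.1048  0.0305] z 0.054 yang -11.3 F n,y,z [-9.1  0.2  0.9] w 0.0853
theta 23.1 resid [ 1.12 -0.42] Fpress 8.7 Ftan(load on tool,+=opposes raise) 2.7
  th 25.1 dz -0.17 dx -0.34
  th 27.1 dz -0.29 dx -0.64
  th 29.1 dz -0.43 dx -0.94
  th 31.1 dz -0.57 dx -1.23
  th 33.1 dz -0.73 dx -1.52
  th 35.1 dz -0.9 dx -1.8
  th 37.1 dz -1.08 dx -2.07
  th 39.1 dz -1.26 dx -2.33
```

Call:
arm_command([
  {"dx":-0.15,"dy":0,"dz":-0.23,"twist":0},
  {"dx":-0.3,"dy":0,"dz":-0.29,"twist":0},
  {"dx":-0.5,"dy":0,"dz":-0.35,"twist":0},
  {"dx":-0.7,"dy":0,"dz":-0.43,"twist":0},
  {"dx":-0.9,"dy":0,"dz":-0.52,"twist":0},
  {"dx":-1.1,"dy":0,"dz":-0.61,"twist":0},
  {"dx":-1.3,"dy":0,"dz":-0.72,"twist":0},
  {"dx":-1.5,"dy":0,"dz":-0.83,"twist":0},
])

```text
clock: 8.57
position: [0.564, 0.0583, 0.069]
tool_rot: [-0.721, 1.563, -2.49]
force: [-1.5, -3.9, 0.5]
grip_width: 0.0853
```

Run:
```python
from h import *
tip([2,4,6,8,10,12,14,16])
cv2.imwrite("pics/s6.png",cv2.resize(imaging.grab_frame("scene")[120:360,60:360,::-1],None,fx=2.4,fy=2.4))
```

```text
t 8.57 g [-0.0971  0.0305] z 0.069 yang -11.34 F n,y,z [-4.2  0.7  0.5] w 0.0853
theta 33.5 resid [ 1.56 -0.93] Fpress 3.7 Ftan(load on tool,+=opposes raise) 1.9
  th 35.5 dz -0.16 dx -0.35
  th 37.5 dz -0.34 dx -0.62
  th 39.5 dz -0.53 dx -0.88
  th 41.5 dz -0.73 dx -1.13
  th 43.5 dz -0.94 dx -1.38
  th 45.5 dz -1.16 dx -1.62
  th 47.5 dz -1.39 dx -1.84
  th 49.5 dz -1.63 dx -2.06
```

View pics/s6.png

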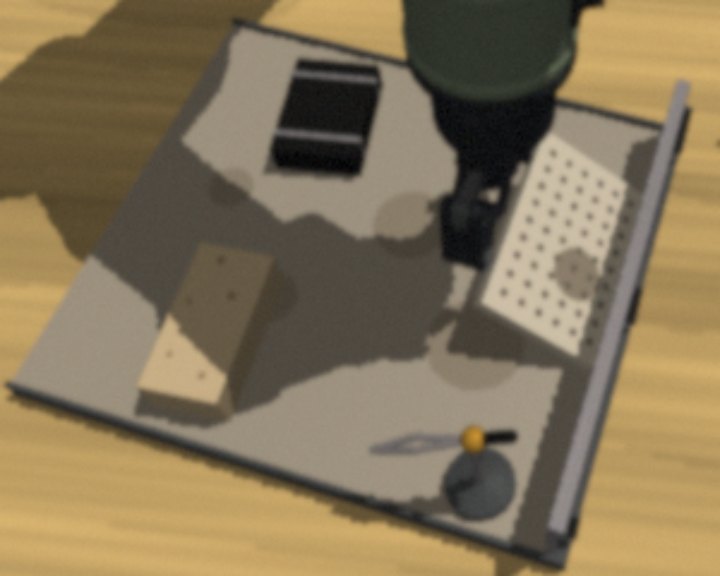

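Call:
arm_command([
  {"dx":0.0,"dy":0,"dz":-0.25,"twist":0},
  {"dx":-0.1,"dy":0,"dz":-0.27,"twist":0},
  {"dx":-0.25,"dy":0,"dz":-0.3,"twist":0},
  {"dx":-0.4,"dy":0,"dz":-0.37,"twist":0},
  {"dx":-0.55,"dy":0,"dz":-0.47,"twist":0},
  {"dx":-0.7,"dy":0,"dz":-0.58,"twist":0},
  {"dx":-0.85,"dy":0,"dz":-0.69,"twist":0},
])

```text
clock: 9.2
position: [0.5654, 0.0647, 0.0779]
tool_rot: [-0.645, 1.563, -2.414]
force: [-1.7, -5.0, 2.7]
grip_width: 0.0853
```

Run:
```python
from h import *
tip([2,4,6,8,10,12,14,16])
```

```text
t 9.2 g [-0.0906  0.0303] z 0.0779 yang -11.36 F n,y,z [-5.3  0.7  2.7] w 0.0853
theta 40.4 resid [ 1.62 -1.33] Fpress 5.7 Ftan(load on tool,+=opposes raise) 1.4
  th 42.4 dz -0.18 dx -0.36
  th 44.4 dz -0.39 dx -0.6
  th 46.4 dz -0.62 dx -0.83
  th 48.4 dz -0.85 dx -1.05
  th 50.4 dz -1.09 dx -1.27
  th 52.4 dz -1.34 dx -1.47
  th 54.4 dz -1.6 dx -1.67
  th 56.4 dz -1.86 dx -1.85
```

Call:
arm_command([
  {"dx":0.0,"dy":0,"dz":-0.2,"twist":0},
  {"dx":-0.15,"dy":0,"dz":-0.27,"twist":0},
  {"dx":-0.3,"dy":0,"dz":-0.36,"twist":0},
  {"dx":-0.45,"dy":0,"dz":-0.48,"twist":0},
  {"dx":-0.6,"dy":0,"dz":-0.6,"twist":0},
  {"dx":-0.75,"dy":0,"dz":-0.74,"twist":0},
  {"dx":-0.9,"dy":0,"dz":-0.89,"twist":0},
])

```text
clock: 9.78
position: [0.5672, 0.073, 0.087]
tool_rot: [-0.603, 1.562, -2.373]
force: [-1.5, -5.4, 2.9]
grip_width: 0.0857
```

Run:
```python
from h import *
tip([2,4,6,8,10,12,14,16])
cv2.imwrite("pics/s7.png",cv2.resize(imaging.grab_frame("scene")[120:360,60:360,::-1],None,fx=2.4,fy=2.4))
```

```text
t 9.78 g [-0.0821  0.0302] z 0.087 yang -11.38 F n,y,z [-5.6  0.5  2.9] w 0.0857
theta 48.2 resid [ 1.43 -1.61] Fpress 5.9 Ftan(load on tool,+=opposes raise) 2.2
  th 50.2 dz -0.22 dx -0.34
  th 52.2 dz -0.46 dx -0.55
  th 54.2 dz -0.72 dx -0.75
  th 56.2 dz -0.99 dx -0.93
  th 58.2 dz -1.26 dx -1.11
  th 60.2 dz -1.54 dx -1.27
  th 62.2 dz -1.82 dx -1.42
  th 64.2 dz -2.12 dx -1.57
```

View pics/s7.png

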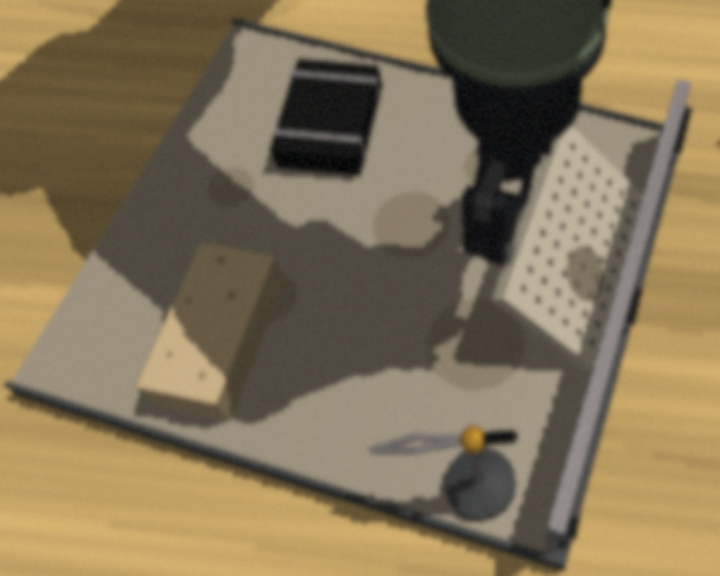

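Call:
arm_command([
  {"dx":0.0,"dy":0,"dz":-0.2,"twist":0},
  {"dx":-0.12,"dy":0,"dz":-0.32,"twist":0},
  {"dx":-0.25,"dy":0,"dz":-0.45,"twist":0},
  {"dx":-0.4,"dy":0,"dz":-0.62,"twist":0},
  {"dx":-0.55,"dy":0,"dz":-0.8,"twist":0},
  {"dx":-0.7,"dy":0,"dz":-1.0,"twist":0},
  {"dx":-0.82,"dy":0,"dz":-1.18,"twist":0},
])

```text
clock: 10.42
position: [0.5697, 0.0842, 0.0957]
tool_rot: [-0.507, 1.562, -2.277]
force: [-3.4, -9.1, 8.9]
grip_width: 0.0849
```

Run:
```python
from h import *
tip([2,4,6,8,10,12,14,16])
```

```text
t 10.42 g [-0.0707  0.0298] z 0.0957 yang -11.41 F n,y,z [-9.6  1.6  8.9] w 0.0849
theta 57.2 resid [ 1.18 -1.79] Fpress 12.6 Ftan(load on tool,+=opposes raise) 3.2
  th 59.2 dz -0.25 dx -0.31
  th 61.2 dz -0.54 dx -0.47
  th 63.2 dz -0.83 dx -0.62
  th 65.2 dz -1.12 dx -0.76
  th 67.2 dz -1.43 dx -0.88
  th 69.2 dz -1.73 dx -1.0
  th 71.2 dz -2.05 dx -1.1
  th 73.2 dz -2.36 dx -1.19
```

Call:
arm_command([
  {"dx":-0.05,"dy":0,"dz":-0.2,"twist":0},
  {"dx":-0.16,"dy":0,"dz":-0.4,"twist":0},
  {"dx":-0.28,"dy":0,"dz":-0.6,"twist":0},
  {"dx":-0.4,"dy":0,"dz":-0.8,"twist":0},
  {"dx":-0.5,"dy":0,"dz":-1.0,"twist":0},
  {"dx":-0.6,"dy":0,"dz":-1.2,"twist":0},
])

```text
clock: 10.92
position: [0.5722, 0.0954, 0.1022]
tool_rot: [-0.431, 1.561, -2.201]
force: [-4.1, -6.6, 11.3]
grip_width: 0.0853
```

Run:
```python
from h import *
tip([2,4,6,8,10,12,14,16])
cv2.imwrite("pics/s8.png",cv2.resize(imaging.grab_frame("scene")[120:360,60:360,::-1],None,fx=2.4,fy=2.4))
```

```text
t 10.92 g [-0.0591  0.0295] z 0.1022 yang -11.44 F n,y,z [-7.3  2.8 11.3] w 0.0853
theta 65.4 resid [ 0.74 -1.67] Fpress 13.3 Ftan(load on tool,+=opposes raise) 1.9
  th 67.4 dz -0.3 dx -0.25
  th 69.4 dz -0.61 dx -0.37
  th 71.4 dz -0.92 dx -0.47
  th 73.4 dz -1.24 dx -0.56
  th 75.4 dz -1.56 dx -0.64
  th 77.4 dz -1.89 dx -0.7
  th 79.4 dz -2.22 dx -0.76
  th 81.4 dz -2.55 dx -0.8
```

View pics/s8.png

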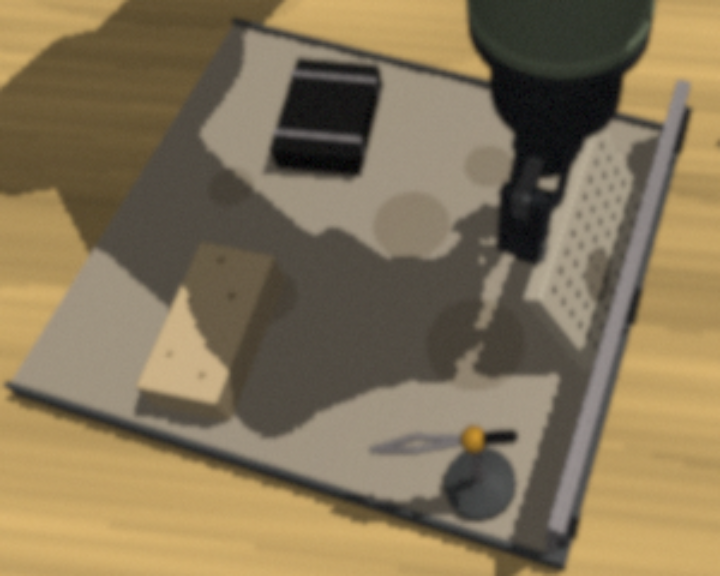

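Call:
arm_command([
  {"dx":-0.05,"dy":0,"dz":-0.25,"twist":0},
  {"dx":-0.15,"dy":0,"dz":-0.45,"twist":0},
  {"dx":-0.24,"dy":0,"dz":-0.65,"twist":0},
  {"dx":-0.32,"dy":0,"dz":-0.85,"twist":0},
  {"dx":-0.39,"dy":0,"dz":-1.05,"twist":0},
  {"dx":-0.46,"dy":0,"dz":-1.25,"twist":0},
])

```text
clock: 11.47
position: [0.575, 0.1084, 0.1073]
tool_rot: [-0.379, 1.562, -2.149]
force: [-1.8, -2.1, 6.3]
grip_width: 0.0852
```

Run:
```python
from h import *
tip([2,4,6,8,10,12,14,16])
```

```text
t 11.47 g [-0.0459  0.0292] z 0.1073 yang -11.42 F n,y,z [-2.5  1.4  6.3] w 0.0852
theta 74.1 resid [ 0.26 -1.12] Fpress 6.7 Ftan(load on tool,+=opposes raise) 0.6
  th 76.1 dz -0.35 dx -0.15
  th 78.1 dz -0.67 dx -0.21
  th 80.1 dz -1.0 dx -0.26
  th 82.1 dz -1.34 dx -0.3
  th 84.1 dz -1.68 dx -0.32
  th 86.1 dz -2.01 dx -0.34
  th 88.1 dz -2.36 dx -0.34
  th 90.1 dz -2.7 dx -0.33
```

Call:
arm_command([
  {"dx":0.05,"dy":0,"dz":-0.25,"twist":0},
  {"dx":-0.02,"dy":0,"dz":-0.5,"twist":0},
  {"dx":-0.07,"dy":0,"dz":-0.75,"twist":0},
  {"dx":-0.12,"dy":0,"dz":-1.0,"twist":0},
  {"dx":-0.15,"dy":0,"dz":-1.25,"twist":0},
  {"dx":-0.18,"dy":0,"dz":-1.5,"twist":0},
])

```text
clock: 11.97
position: [0.5783, 0.1237, 0.11]
tool_rot: [-0.3, 1.563, -2.07]
force: [-5.4, -1.1, 19.4]
grip_width: 0.0856
```

Run:
```python
from h import *
tip([2,4,6,8,10])
cv2.imwrite("pics/s9.png",cv2.resize(imaging.grab_frame("scene")[120:360,60:360,::-1],None,fx=2.4,fy=2.4))
```

```text
t 11.97 g [-0.0302  0.029 ] z 0.11 yang -11.41 F n,y,z [-2.1  5.1 19.4] w 0.0856
theta 83.5 resid [ 0.09 -0.9 ] Fpress 19.5 Ftan(load on tool,+=opposes raise) -0.1
  th 85.5 dz -0.35 dx -0.07
  th 87.5 dz -0.69 dx -0.07
  th 89.5 dz -1.03 dx -0.06
  th 91.5 dz -1.38 dx -0.05
  th 93.5 dz -1.72 dx -0.01
```

View pics/s9.png

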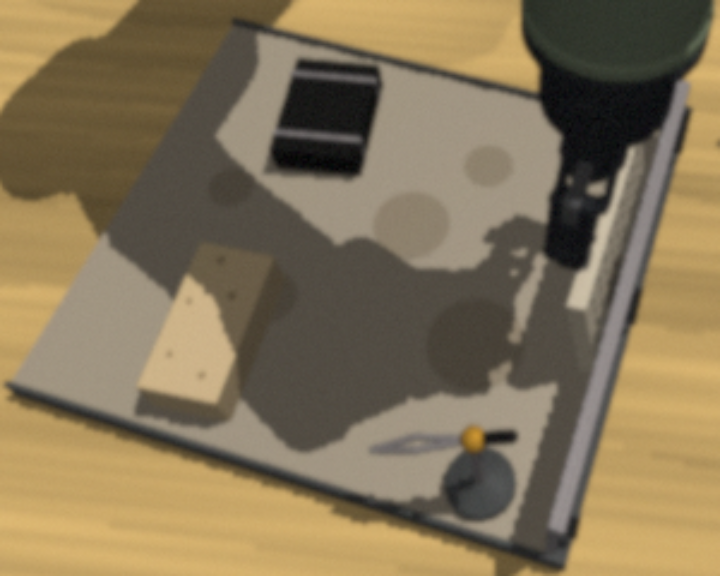

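Call:
arm_command([
  {"dx":0.02,"dy":0,"dz":-0.3,"twist":0},
  {"dx":0.0,"dy":0,"dz":-0.55,"twist":0},
  {"dx":0.0,"dy":0,"dz":-0.8,"twist":0},
  {"dx":0.0,"dy":0,"dz":-1.0,"twist":0},
  {"dx":0.0,"dy":0,"dz":-1.2,"twist":0},
  {"dx":0.0,"dy":0,"dz":-1.3,"twist":0},
])

```text
clock: 12.52
position: [0.581, 0.1372, 0.1107]
tool_rot: [-0.217, 1.564, -1.986]
force: [-7.8, -7.7, 17.8]
grip_width: 0.0855
```

Run:
```python
from h import *
tip([2,4])
cv2.imwrite("pics/s10.png",cv2.resize(imaging.grab_frame("scene")[120:360,60:360,::-1],None,fx=2.4,fy=2.4))
```

```text
t 12.52 g [-0.0164  0.0288] z 0.1107 yang -11.38 F n,y,z [-9.1  6.2 17.8] w 0.0855
theta 91.6 resid [-0.04 -0.09] Fpress 17.6 Ftan(load on tool,+=opposes raise) 9.6
  th 93.6 dz -0.34 dx 0.06
  th 95.6 dz -0.69 dx 0.11
```

View pics/s10.png

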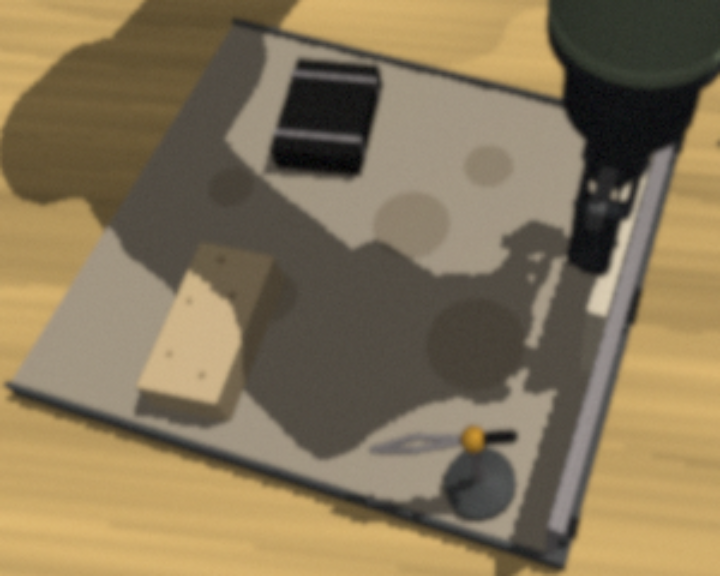

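Tile is upright against the guard (top edge strip by (600,300)); the normal force of 9 N confirms the stop. Release straight up.

Call:
arm_command([
  {"dx":-0.1,"dy":0,"dz":-0.1,"twist":0},
  {"dx":-0.4,"dy":0,"dz":-0.1,"twist":0},
  {"dx":-1.5,"dy":0,"dz":0,"twist":0},
  {"dx":-4,"dy":0,"dz":0,"twist":0},
  {"dx":-7,"dy":0,"dz":0,"twist":0},
  {"dx":-9,"dy":0,"dz":3,"twist":0},
  {"dx":-10,"dy":0,"dz":7,"twist":0},
  {"dx":-10,"dy":0,"dz":11,"twist":0},
  {"dx":-10,"dy":0,"dz":15,"twist":0},
  {"dx":-10,"dy":0,"dz":15,"twist":0},
])

```text
clock: 13.4
position: [0.5504, -0.0175, 0.2127]
tool_rot: [-0.083, 1.56, -1.861]
force: [0.9, -1.0, -0.3]
grip_width: 0.0856
```

Run:
```python
from h import *
show()
for n in("scene","top"): cv2.imwrite(f"pics/{n}11.png",imaging.grab_frame(n)[:,:,::-1])
```

```text
t 13.4 g [-0.1742  0.0294] z 0.2127 yang -11.86 F n,y,z [-0.8 -1.1 -0.3] w 0.0856
```

View pics/scene11.png

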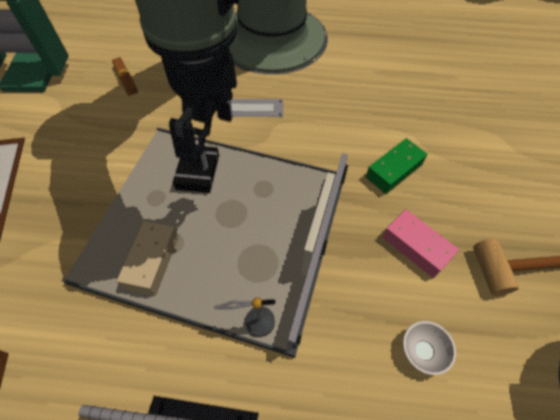

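View pics/top11.png

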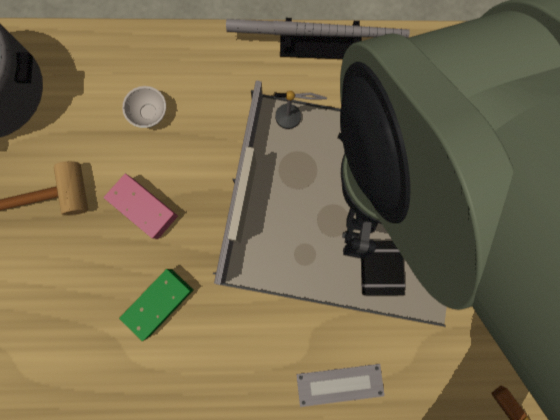

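Run:
```python
from h import *
print(sensors.observe()['qpos'].round(3))
im=cv2.imread("pics/scene11.png"); hsv=cv2.cvtColor(im,cv2.COLOR_BGR2HSV).astype(int)
k=np.zeros(im.shape[:2],bool); k[165:260,295:340]=1
m=((hsv[...,2]>150)&(hsv[...,0]>14)&(hsv[...,0]<26)&k).astype(np.uint8)*255
c,r=rect("scene",m,.116); print("tile top scene",tog(cv2.boxPoints(r)/1000).round(4),r[1])
im=cv2.imread("pics/top11.png"); hsv=cv2.cvtColor(im,cv2.COLOR_BGR2HSV).astype(int)
k=np.zeros(im.shape[:2],bool); k[140:250,222:262]=1
m=((hsv[...,2]>130)&(hsv[...,0]>14)&(hsv[...,0]<26)&k).astype(np.uint8)*255
c,r=rect("top",m,.116); print("tile top top",tog(cv2.boxPoints(r)/1000).round(4),r[1])
# brick in top0: saturation is higher than floor
im=cv2.imread("pics/top0.png"); hsv=cv2.cvtColor(im,cv2.COLOR_BGR2HSV).astype(int)
k=np.zeros(im.shape[:2],bool); k[126:195,380:422]=1
m=((hsv[...,2]>126)&(hsv[...,1]>68)&k).astype(np.uint8)*255
m=cv2.morphologyEx(m,cv2.MORPH_OPEN,np.ones((5,5)))
c,r=rect("top",m,.054); print("brick top",r,tog(np.array(r[0])/1000))
c,R=cam("top")
im=cv2.imread("pics/scene0.png"); hsv=cv2.cvtColor(im,cv2.COLOR_BGR2HSV).astype(int)
k=np.zeros(im.shape[:2],bool); k[214:296,112:180]=1
m=((hsv[...,2]>135)&(hsv[...,1]>68)&k).astype(np.uint8)*255
c,r=rect("scene",m,.054); print("brick scene",r,tog(np.array(r[0])/1000))
```

```text
[ 0.19   0.459 -0.382  1.807  0.217  0.919 -0.491]
tile top scene [[-0.0141  0.0991]
 [-0.013  -0.0486]
 [ 0.     -0.0485]
 [-0.0011  0.0992]] (13.0359525680542, 147.69639587402344)
tile top top [[ 0.0062  0.1082]
 [-0.0252  0.1018]
 [ 0.007  -0.0568]
 [ 0.0384 -0.0504]] (161.86624145507812, 32.00288391113281)
brick top ((660.0736083984375, -133.66424560546875), (55.27565383911133, 110.88114929199219), 84.01202392578125) [-0.26726047 -0.10045054]
brick scene ((661.4293212890625, -133.7561492919922), (56.49552536010742, 113.04426574707031), 84.20392608642578) [-0.26709201 -0.10179888]
```

Run:
```python
from h import *
goto(-.267,-.101,.13,-95.9)
```

```text
go d(cm) [ 8.33 13.14  9.77] twist 1.472 world [ 0.6607 -0.1335  0.13  ]
```

Call:
arm_command([
  {"dx":0,"dy":13.1,"dz":9.8,"twist":1.47},
  {"dx":0,"dy":13.1,"dz":9.8,"twist":1.47},
  {"dx":0,"dy":13.1,"dz":9.8,"twist":1.47},
  {"dx":0,"dy":13.1,"dz":9.8,"twist":1.47},
  {"dx":0,"dy":13.1,"dz":9.8,"twist":1.47},
  {"dx":3,"dy":13.1,"dz":9.8,"twist":1.47},
  {"dx":5,"dy":13.1,"dz":9.8,"twist":1.47},
  {"dx":8,"dy":13.1,"dz":9.8,"twist":1.47},
  {"dx":8,"dy":13.1,"dz":9.8,"twist":1.47},
  {"dx":8,"dy":13.1,"dz":9.8,"twist":1.47},
  {"dx":8,"dy":13.1,"dz":9.8,"twist":1.47},
  {"dx":8,"dy":13.1,"dz":9.8,"twist":1.47},
])

```text
clock: 14.5
position: [0.6608, -0.1316, 0.1334]
tool_rot: [1.368, 1.565, -1.879]
force: [0.4, 0.3, -0.1]
grip_width: 0.0855
```

Run:
```python
from h import *
show();print(sensors.observe()['qpos'].round(3)); goto(-.267,-.101,.026,-95.9)
```

```text
t 14.5 g [-0.2651 -0.1008] z 0.1334 yang -96.04 F n,y,z [ 0.4 -0.3 -0.1] w 0.0855
[ 0.086  0.714  0.032  1.548 -0.02   0.881 -1.553]
go d(cm) [10.75  0.13 -0.02] twist -0.002 world [ 0.6607 -0.1335  0.026 ]
```

Call:
arm_command([
  {"dx":2.5,"dy":0.2,"dz":0,"twist":0},
  {"dx":5,"dy":0.2,"dz":0,"twist":0},
  {"dx":7.5,"dy":0.2,"dz":0,"twist":0},
  {"dx":9,"dy":0.2,"dz":0,"twist":0},
  {"dx":10,"dy":0.2,"dz":0,"twist":0},
  {"dx":10.7,"dy":0.2,"dz":0,"twist":0},
  {"dx":10.7,"dy":0.2,"dz":0,"twist":0},
  {"dx":10.7,"dy":0.2,"dz":0,"twist":0},
])

```text
clock: 15.17
position: [0.6609, -0.1341, 0.0272]
tool_rot: [1.504, 1.565, -1.743]
force: [-0.1, -0.9, 0.3]
grip_width: 0.0853
```

Call:
arm_command([
  {"dx":0,"dy":0,"dz":0,"twist":0},
  {"dx":0,"dy":0,"dz":0,"twist":0},
  {"dx":0,"dy":0,"dz":0,"twist":0},
  {"dx":0,"dy":0,"dz":0,"twist":0},
  {"dx":0,"dy":0,"dz":0,"twist":0},
  {"dx":0,"dy":0,"dz":0,"twist":0},
  {"dx":0,"dy":0,"dz":0,"twist":0},
  {"dx":0,"dy":0,"dz":0,"twist":0},
], grip=1, squeeze=30)

```text
clock: 15.83
position: [0.6616, -0.1342, 0.0284]
tool_rot: [1.768, 1.565, -1.479]
force: [-1.1, 0.5, 7.1]
grip_width: 0.0567
```

Run:
```python
from h import *
show()
for n in("scene",): cv2.imwrite(f"pics/{n}12.png",imaging.grab_frame(n)[:,:,::-1])
```

```text
t 15.83 g [-0.2675 -0.102 ] z 0.0284 yang -96.04 F n,y,z [0.3 1.2 7.1] w 0.0567
```

View pics/scene12.png

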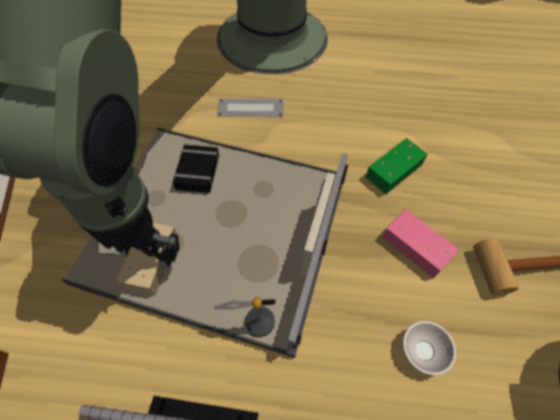

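Call:
arm_command([
  {"dx":-1,"dy":0,"dz":0,"twist":0},
  {"dx":-2.5,"dy":0,"dz":0,"twist":0},
  {"dx":-4,"dy":0,"dz":0,"twist":0},
  {"dx":-5,"dy":0,"dz":0,"twist":0},
  {"dx":-5,"dy":0,"dz":0,"twist":0},
])

```text
clock: 16.3
position: [0.663, -0.1342, 0.0819]
tool_rot: [2.321, 1.563, -0.926]
force: [0.1, 0.1, -2.1]
grip_width: 0.0567
```

Run:
```python
from h import *
show(); goto(-.080,.026,.06,-101)
cv2.imwrite(f"pics/s13.png",imaging.grab_frame("scene")[:,:,::-1])
```

```text
t 16.3 g [-0.2673 -0.1035] z 0.0819 yang -96.05 F n,y,z [ 0.2 -0.  -2.1] w 0.0567
go d(cm) [  2.01 -19.79  11.29] twist 0.086 world [0.5717 0.0743 0.06  ]
```

View pics/s13.png

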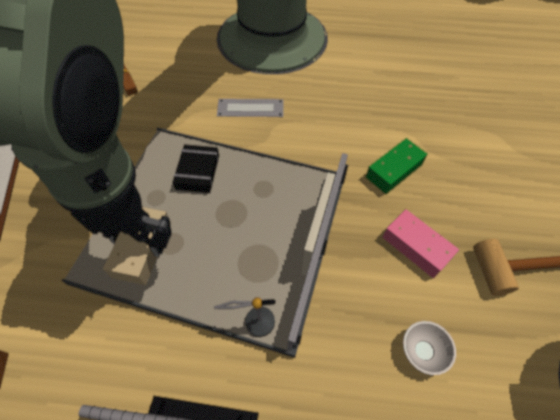

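Brick held and lifted (load −2.1 N fits 0.22 kg). Carrying it over.

Call:
arm_command([
  {"dx":0,"dy":-2,"dz":2,"twist":0.05},
  {"dx":0,"dy":-4.5,"dz":4.5,"twist":0.09},
  {"dx":0,"dy":-7,"dz":7,"twist":0.09},
  {"dx":0,"dy":-10,"dz":9,"twist":0.09},
  {"dx":0,"dy":-13,"dz":11,"twist":0.09},
  {"dx":0.5,"dy":-15.5,"dz":11.3,"twist":0.09},
  {"dx":1,"dy":-17.5,"dz":11.3,"twist":0.09},
  {"dx":1.5,"dy":-19,"dz":11.3,"twist":0.09},
  {"dx":2,"dy":-19.6,"dz":11.3,"twist":0.09},
  {"dx":2,"dy":-19.6,"dz":11.3,"twist":0.09},
])

```text
clock: 17.18
position: [0.5701, 0.0739, 0.0575]
tool_rot: [2.032, 1.564, -1.302]
force: [-1.2, -0.4, -3.2]
grip_width: 0.0566
```

Run:
```python
from h import *
show(); goto(-.080,.026,.0285,-101)
cv2.imwrite(f"pics/s14.png",imaging.grab_frame("scene")[:,:,::-1])
```

```text
t 17.18 g [-0.0807  0.0275] z 0.0575 yang -101.07 F n,y,z [-0.6  1.1 -3.2] w 0.0566
go d(cm) [ 2.9  -0.08 -0.14] twist -0.001 world [0.5717 0.0743 0.0285]
```

View pics/s14.png

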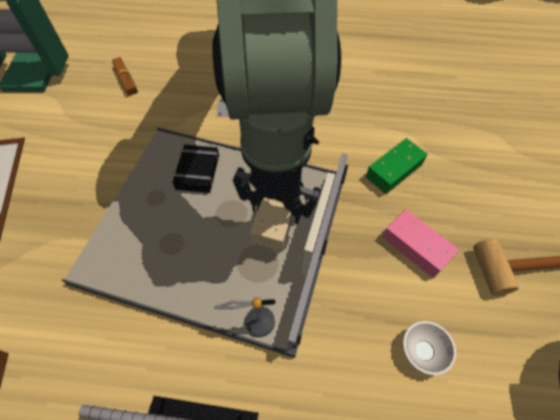

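Call:
arm_command([
  {"dx":1,"dy":0,"dz":-0.1,"twist":0},
  {"dx":2,"dy":0,"dz":-0.1,"twist":0},
  {"dx":2.5,"dy":0,"dz":-0.1,"twist":0},
  {"dx":2.8,"dy":0,"dz":-0.1,"twist":0},
  {"dx":2.9,"dy":0,"dz":-0.1,"twist":0},
  {"dx":2.9,"dy":0,"dz":-0.1,"twist":0},
])

```text
clock: 17.73
position: [0.5711, 0.0713, 0.0287]
tool_rot: [1.954, 1.564, -1.383]
force: [0.2, -0.2, -1.6]
grip_width: 0.0564
```

Run:
```python
from h import *
show()
```

```text
t 17.73 g [-0.083  0.026] z 0.0287 yang -101.2 F n,y,z [-0.2 -0.2 -1.6] w 0.0564
```

Call:
arm_command([
  {"dx":0.1,"dy":0,"dz":0,"twist":0},
  {"dx":0.15,"dy":0,"dz":0,"twist":0},
  {"dx":0.15,"dy":0,"dz":0,"twist":0},
])

```text
clock: 17.98
position: [0.5713, 0.0714, 0.0283]
tool_rot: [2.05, 1.564, -1.287]
force: [-6.9, -0.2, 22.1]
grip_width: 0.0567
```

Call:
arm_command([
  {"dx":0,"dy":0,"dz":0,"twist":0},
  {"dx":0,"dy":0,"dz":0,"twist":0},
  {"dx":0,"dy":0,"dz":0,"twist":0},
  {"dx":0,"dy":0,"dz":0,"twist":0},
  {"dx":0,"dy":0,"dz":0,"twist":0},
  {"dx":0,"dy":0,"dz":0,"twist":0},
  {"dx":0,"dy":0,"dz":0,"twist":0},
  {"dx":0,"dy":0,"dz":0,"twist":0},
], grip=-1)

```text
clock: 18.65
position: [0.5702, 0.0665, 0.0278]
tool_rot: [1.705, 1.559, -1.636]
force: [-4.9, -24.4, 0.6]
grip_width: 0.0848
```

Call:
arm_command([
  {"dx":-1,"dy":0,"dz":0,"twist":0},
  {"dx":-3,"dy":0,"dz":0,"twist":0},
  {"dx":-6,"dy":0,"dz":0,"twist":0},
  {"dx":-10,"dy":0,"dz":0,"twist":0},
  {"dx":-12,"dy":2,"dz":0,"twist":0},
  {"dx":-12,"dy":5,"dz":0,"twist":0},
  {"dx":-12,"dy":9,"dz":0,"twist":0},
  {"dx":-12,"dy":9,"dz":0,"twist":0},
])

```text
clock: 19.32
position: [0.5512, -0.0278, 0.1497]
tool_rot: [1.767, 1.556, -1.581]
force: [-0.1, -2.2, 0.3]
grip_width: 0.0857
```

Run:
```python
from h import *
show()
for n in("scene","top"): cv2.imwrite(f"pics/{n}15.png",imaging.grab_frame(n)[:,:,::-1])
```

```text
t 19.32 g [-0.1842  0.0266] z 0.1497 yang -101.85 F n,y,z [-2.1 -0.3  0.3] w 0.0857
```

View pics/scene15.png

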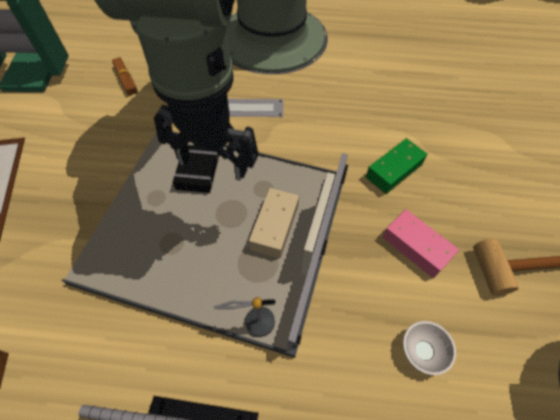

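The brick sits flat in front of the tile at about (274,223), with the tile still up at (320,215). There was a 24 N touch while opening, probably a finger back against the tile. I'll measure, then push the brick in.

```bash
cat > meas.py <<'E'
from h import *
def meas(f):
    im=cv2.imread(f); hsv=cv2.cvtColor(im,cv2.COLOR_BGR2HSV).astype(int)
    k=np.zeros(im.shape[:2],bool); k[165:262,240:345]=1
    m=((hsv[...,2]>135)&(hsv[...,1]>68)&(hsv[...,0]>14)&(hsv[...,0]<26)&k).astype(np.uint8)*255
    m=cv2.morphologyEx(m,cv2.MORPH_OPEN,np.ones((3,3)))
    _,r=rect("scene",m,.054); print("brick",tog(cv2.boxPoints(r)/1000).round(4).tolist(),r[1],r[2],"c",tog(np.array(r[0])/1000).round(4))
    m=((hsv[...,2]>150)&(hsv[...,1]<68)&(hsv[...,0]>14)&(hsv[...,0]<26)&k).astype(np.uint8)*255
    m[:, :295]=0
    m=cv2.morphologyEx(m,cv2.MORPH_OPEN,np.ones((3,3)))
    _,r=rect("scene",m,.116); print("tile",tog(cv2.boxPoints(r)/1000).round(4).tolist(),r[1],"c",tog(np.array(r[0])/1000).round(4))
E
python3 - <<'E'
from meas import *
meas("pics/scene15.png"); goto(-.184,.026,.13,-11)
E
```

```text
brick [[-0.1125, 0.0822], [-0.113, -0.0318], [-0.0542, -0.0321], [-0.0536, 0.0819]] (58.883995056152344, 113.99784851074219) 78.7142105102539 c [-0.0833  0.025 ]
tile [[-0.0147, 0.0992], [-0.0148, -0.0485], [-0.0011, -0.0485], [-0.001, 0.0992]] (13.701560974121094, 147.67701721191406) c [-0.0079  0.0253]
go d(cm) [ 1.93  0.57 -0.06] twist -1.582 world [ 0.5518 -0.0278  0.13  ]
```

Call:
arm_command([
  {"dx":0,"dy":0,"dz":0,"twist":-1.58},
  {"dx":0,"dy":0,"dz":0,"twist":-1.58},
  {"dx":0,"dy":0,"dz":0,"twist":-1.58},
  {"dx":0,"dy":0,"dz":0,"twist":-1.58},
  {"dx":0,"dy":0,"dz":0,"twist":-1.58},
  {"dx":0,"dy":0,"dz":0,"twist":-1.58},
  {"dx":0,"dy":0,"dz":0,"twist":-1.58},
  {"dx":0,"dy":0,"dz":0,"twist":-1.58},
  {"dx":0,"dy":0,"dz":0,"twist":-1.58},
  {"dx":0,"dy":0,"dz":0,"twist":-1.58},
  {"dx":0,"dy":0,"dz":0,"twist":-1.58},
  {"dx":0,"dy":0,"dz":0,"twist":-1.58},
], grip=-0.4)

```text
clock: 20.42
position: [0.5527, -0.0206, 0.1492]
tool_rot: [0.269, 1.56, -1.565]
force: [-0.8, 0.4, 0.0]
grip_width: 0.0599
```

Run:
```python
from h import *
show(); goto(-.150,.025,.03,-11)
```

```text
t 20.42 g [-0.1767  0.0265] z 0.1492 yang -15.06 F n,y,z [0.3 0.9 0. ] w 0.0599
go d(cm) [11.89 -0.07 -2.81] twist -0.071 world [0.5593 0.0054 0.03  ]
```

Call:
arm_command([
  {"dx":2,"dy":-0.1,"dz":-2.8,"twist":-0.07},
  {"dx":4,"dy":-0.1,"dz":-2.8,"twist":-0.07},
  {"dx":6.5,"dy":-0.1,"dz":-2.8,"twist":-0.07},
  {"dx":9,"dy":-0.1,"dz":-2.8,"twist":-0.07},
  {"dx":11,"dy":-0.1,"dz":-2.8,"twist":-0.07},
  {"dx":12,"dy":-0.1,"dz":-2.8,"twist":-0.07},
  {"dx":12,"dy":-0.1,"dz":-2.8,"twist":-0.07},
  {"dx":12,"dy":-0.1,"dz":-2.8,"twist":-0.07},
])

```text
clock: 21.08
position: [0.5592, 0.0061, 0.0291]
tool_rot: [0.183, 1.56, -1.58]
force: [-0.2, 0.1, -0.4]
grip_width: 0.0602
```

Run:
```python
from h import *
show(); goto(-.123,.025,.025,-11)
```

```text
t 21.08 g [-0.1493  0.0252] z 0.0291 yang -11.01 F n,y,z [ 0.   0.2 -0.4] w 0.0602
go d(cm) [ 0.39  0.02 -2.64] twist -0.0 world [0.5645 0.0319 0.025 ]
```

Call:
arm_command([
  {"dx":0.35,"dy":0,"dz":-1,"twist":0},
  {"dx":0.35,"dy":0,"dz":-2,"twist":0},
  {"dx":0.35,"dy":0,"dz":-2.5,"twist":0},
  {"dx":0.35,"dy":0,"dz":-3,"twist":0},
  {"dx":0.35,"dy":0,"dz":-3.4,"twist":0},
  {"dx":0.35,"dy":0,"dz":-3.8,"twist":0},
  {"dx":0.35,"dy":0,"dz":-4.2,"twist":0},
  {"dx":0.35,"dy":0,"dz":-4.6,"twist":0},
  {"dx":0.35,"dy":0,"dz":-5,"twist":0},
  {"dx":0.35,"dy":0,"dz":-5.4,"twist":0},
  {"dx":0.35,"dy":0,"dz":-5.8,"twist":0},
  {"dx":0.35,"dy":0,"dz":-5.8,"twist":0},
])

```text
clock: 22.08
position: [0.5704, 0.0642, 0.025]
tool_rot: [0.199, 1.561, -1.563]
force: [-0.3, -0.3, 0.8]
grip_width: 0.0601
```

Run:
```python
from h import *
show(); goto(-.0815,.025,.025,-11)
cv2.imwrite(f"pics/s16.png",imaging.grab_frame("scene")[:,:,::-1])
```

```text
t 22.08 g [-0.0901  0.0253] z 0.025 yang -10.96 F n,y,z [-0.4  0.2  0.8] w 0.0601
go d(cm) [-0.01  0.03 -0.86] twist 0.001 world [0.5724 0.0726 0.025 ]
```

View pics/s16.png

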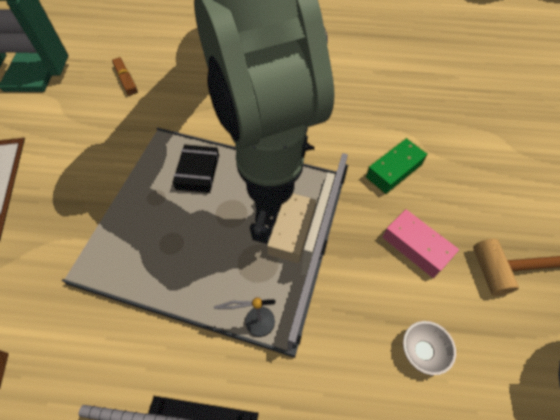

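The brick (290,228) is now close to the tile. Slow final push.

Call:
arm_command([
  {"dx":0,"dy":0,"dz":-0.2,"twist":0},
  {"dx":0,"dy":0,"dz":-0.4,"twist":0},
  {"dx":0,"dy":0,"dz":-0.6,"twist":0},
  {"dx":0,"dy":0,"dz":-0.7,"twist":0},
  {"dx":0,"dy":0,"dz":-0.8,"twist":0},
  {"dx":0,"dy":0,"dz":-0.8,"twist":0},
])

```text
clock: 22.63
position: [0.5719, 0.0718, 0.0249]
tool_rot: [0.199, 1.561, -1.563]
force: [0.4, -0.3, -0.5]
grip_width: 0.0598
```

Call:
arm_command([
  {"dx":0,"dy":0,"dz":-0.1,"twist":0},
  {"dx":0,"dy":0,"dz":-0.2,"twist":0},
  {"dx":0,"dy":0,"dz":-0.2,"twist":0},
])

```text
clock: 22.88
position: [0.5721, 0.073, 0.0249]
tool_rot: [0.142, 1.559, -1.62]
force: [-2.4, -5.1, 3.3]
grip_width: 0.0598
```

Call:
arm_command([
  {"dx":0,"dy":0,"dz":-0.15,"twist":0},
  {"dx":0,"dy":0,"dz":-0.25,"twist":0},
  {"dx":0,"dy":0,"dz":-0.25,"twist":0},
])

```text
clock: 23.13
position: [0.572, 0.0731, 0.0248]
tool_rot: [0.039, 1.556, -1.726]
force: [-4.8, -13.7, 8.0]
grip_width: 0.0596
```

```bash
python3 -c "
from h import *
show()"
```

```text
t 23.13 g [-0.0811  0.0255] z 0.0248 yang -11.11 F n,y,z [-14.3   2.1   8. ] w 0.0596
```

Snug at 14 N with no further travel. Back straight off, then lift clear.

Call:
arm_command([
  {"dx":0,"dy":0,"dz":0.3,"twist":0},
  {"dx":0,"dy":0,"dz":1.5,"twist":0},
  {"dx":0,"dy":0,"dz":4,"twist":0},
  {"dx":0,"dy":0,"dz":6,"twist":0},
  {"dx":-3,"dy":0,"dz":7,"twist":0},
  {"dx":-7,"dy":0,"dz":8,"twist":0},
  {"dx":-11,"dy":0,"dz":12,"twist":0},
  {"dx":-14,"dy":0,"dz":16,"twist":0},
  {"dx":-17,"dy":0,"dz":20,"twist":0},
  {"dx":-17,"dy":0,"dz":24,"twist":0},
  {"dx":-17,"dy":0,"dz":24,"twist":0},
  {"dx":-17,"dy":0,"dz":24,"twist":0},
])

```text
clock: 24.13
position: [0.525, -0.1666, 0.2001]
tool_rot: [0.184, 1.553, -1.588]
force: [-0.0, -0.2, -0.6]
grip_width: 0.0596
```

Run:
```python
from meas import *
show()
for n in("scene","top"): cv2.imwrite(f"pics/{n}17.png",imaging.grab_frame(n)[:,:,::-1])
meas("pics/scene17.png")
im=cv2.imread("pics/scene17.png")
cv2.imwrite("pics/z17.png",cv2.resize(im[120:360,60:360],None,fx=2.4,fy=2.4,interpolation=cv2.INTER_CUBIC))
a=cv2.imread("pics/scene0.png").astype(int);d=np.abs(a-im).max(2)
print("diff charcoal",d[140:195,172:222].mean(),"stand",d[288:340,215:280].mean())
```

```text
t 24.13 g [-0.3254  0.0259] z 0.2001 yang -11.51 F n,y,z [-0.2 -0.  -0.6] w 0.0596
brick [[-0.0704, 0.0819], [-0.0697, -0.0308], [-0.0339, -0.0306], [-0.0346, 0.0821]] (35.777530670166016, 112.709228515625) 79.34898376464844 c [-0.0522  0.0256]
tile [[-0.0131, 0.0986], [-0.0128, -0.0481], [-0.0012, -0.0481], [-0.0015, 0.0986]] (11.683367729187012, 146.70553588867188) c [-0.0071  0.0253]
diff charcoal 5.773454545454546 stand 5.760355029585799
```

View pics/z17.png

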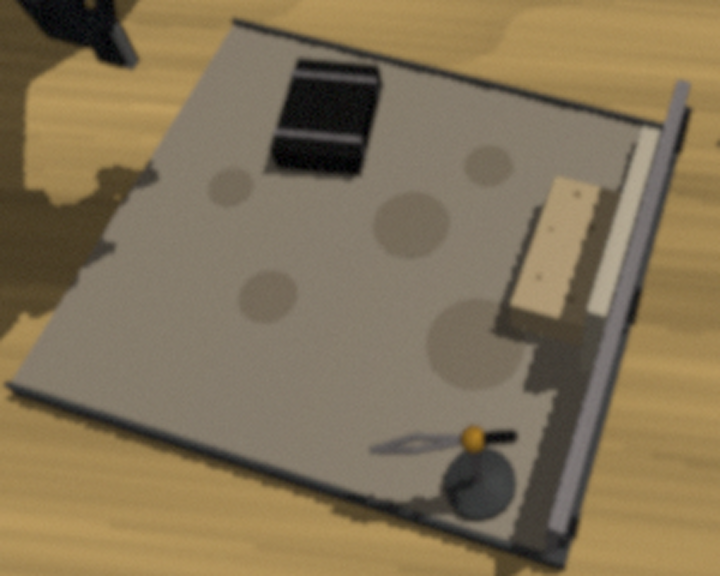

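View pics/top17.png

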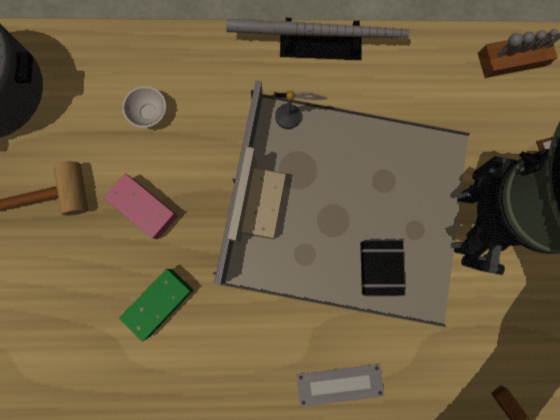

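The brick's back face measures 70 mm from the guard (13 + 57 = snug) and it is centred on the tile. The charcoal and stand are at the same pixels as at the start. Handing in.

```bash
python3 -c "
from workcell import order
print(order.job_done())"
```

```text
the job is handed in; nothing more can be done
None
```

The reflector is up: the tile stands flat against the guard and the brick lies snug against its foot. I handed the job in at about 24 s of the 72 s allowed.

**Tile:** I slid it to the guard, then tipped it up with the open fingers pressing on its near edge at about 4–20 N. In the last picture its top edge lies 1–13 mm from the guard, so it is upright and flush, and it stayed up after release.

**Brick:** I carried it over, set it down flat in front of the tile and pushed it in until it stopped at 14 N. Its back face then measured 70 mm out from the guard, which matches 13 mm of tile plus 57 mm of brick. It is centred on the tile to within about 1 mm.

**Bystanders:** the charcoal block, the tweezer stand and the coloured look-alikes appear at the same places in the pictures as at the start.

**Checks that were less clean:**
- As the gripper opened to release the brick, the force reading reached 24 N. That was most likely a finger back touching the upright tile; the tile did not move.
- After the final push, the tile's shadow hid the brick's front edge in the scene view. Snugness therefore rests on the back-face position and the force stop, not on seeing that edge.
- An early top-view brick outline was wrong because it merged with the bench. I redid it, and it then agreed with the other camera to 1–2 mm.

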